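# Set out a mosaic grouting station

## Task

Set out the station on the plywood board for grouting: stand the tall mosaic jar upright in the middle of the turntable and seat the cork cap in its mouth, stand the grout pot on the board midway between the turntable and the filled tote, and put the empty tote squarely on top of the filled tote, turned end for end so that it stands on the rim instead of nesting. Set the glass jar down gently, never letting it fall, and leave the short jar and the filled tote where they are.

Things in the scene. Friction and masses are not known exactly. Their poses are not given: they have to be found in the camera images.
- board: Fixed plywood board on the table, 160 (x) x 520 (y) x 9 mm thick. Origin: centre of its underside, z up, long axis y. The turntable stands near one end and the filled tote near the other (which end varies), both on its long centre line within 4 mm, about 170 mm from its centre, so the board's centre is midway between them.
- turntable: Fixed round metal banding wheel (does not turn) on the board: flat disc 140 mm in diameter, top 28 mm above its origin. Origin at the centre of its underside, which is on the board's top (9 mm above the table).
- filled_tote: Grey stack-nest tote with a layer of glass chips, loose, 0.9 kg, standing on the board (underside 9 mm above the table). Tapered open box, 50 mm high, rim 116 (x) x 70 (y) mm, 7 mm broad along the sides. Origin: centre of underside. +x end low (28 mm, no rim), -x end full height with a lip out to x = -70. Each side's rim has two 18 mm slots, at x = +36 and -20.
- empty_tote: Same tote, empty, 0.12 kg, on the table; same axes (low end +x). Feet under its sides, 8 mm wide, at x = +36 and -20, out to y = +/-34 mm. Turned end for end (yaw differing by pi) they stand on the other's rim, origin 50 mm above the other's; same way round they drop into the slots, 30 mm lower: wrong. Grip across the rim (70 mm in y, 40 to 50 mm up) between slots, x -11 to 27.
- empty_tote_low (a point): Top edge of the low end wall of the empty tote, at x = +50 mm, 28 mm above its underside: shows which way it faces.
- tall_jar: The tall one of the two open glass jars with coloured mosaic pieces: upright cylinder 66 mm in diameter, 105 mm high, wall 4 mm, mouth 58 mm in diameter, about 0.3 kg. Origin at the centre of its underside, z up.
- cork_cap: Cork cap standing on its plug: plug 42 mm in diameter and 8 mm high at the bottom, then a disc 70 mm in diameter and 10 mm thick, then a wooden knob 22 mm in diameter from 18 to 43 mm above the underside. Origin at the centre of the plug's underside, z up. Seated, the plug hangs in the jar's mouth and the disc lies on the rim: its origin is then 97 mm above the jar's origin.
- grout_pot: Small closed round white plastic pot with a plain flat lid, 60 mm in diameter, 48 mm high, about 0.2 kg. Origin at the centre of its underside, z up.
- short_jar: The short, wide mosaic jar, 90 mm in diameter, 55 mm high: not part of the job. Origin at the centre of its underside.
There are look-alikes about, which are no part of the job. What is shaped like the empty_tote but yellow is not meant.

How it is judged:
By the outcome, as a careful person would: the job done as asked, in the order asked, and still so for the second after the job is handed in, with the robot touching nothing.
It also fails if it takes over 99 s, if anything falls off the work surface, if the arm or the gripper's body presses on something with over 40 N, if the wrist force passes 120 N, or if a joint passes its speed limit or range.

## Robot

A 6-joint arm with a two-finger parallel gripper is mounted at the origin on the work surface. World frame = base frame: x ahead of the robot, y to its left, z up, the work surface at z = 0. Lengths are in mm, angles in rad, forces in N, time in s.
With the tool pointing down it reaches from about 300 to 775 mm from the base axis. Payload 14.6 kg.
Tool frame: the origin (TCP) lies midway between the tips of the shut fingers; the grasp point (between the pads) lies 19 mm behind it; z points along the fingers, y is the line along which they close (so a half turn about z gives the same grasp; the last joint's range is limited). The gripper opens to 94 mm and grips with 3 to 60 N. Pads are 16 mm wide; open, the fingers measure 119 mm over their backs; the gripper's body (75 mm by 177 mm) begins 78 mm behind the grasp point.
Start: joints at [1.207, 0.3, 1.521, -0, 1.321, -0.067], TCP at [160.851, 525.943, 205.446] pointing down, gripper open.
Joint ranges: [-3.03, 3.03], [-0.79, 2.21], [0.23, 2.52], [-1.04, 4.18], [0, 3.07], [-2.55, 2.55]. Speed limits (rad/s): [2.22, 2.22, 2.57, 3.14, 3.14, 3.14].

## Interface

Orientations are given as a rotation vector (axis times angle).
In Python, from bench import telemetry, get_image, calibration, workorder gives the robot as it stands. The module is installed in compiled form; this text tells all that it offers.
- The arm moves only by the shell command python3 -m pendant 'ROWS' [OPENING]. ROWS is JSON, a list of rows, each a list of 4 numbers: the shift along the tool's x, y, z in cm, then the turn about the tool's z in rad. In form: [[tx, ty, tz, turn], ...]. A call has 1 to 20 rows; each row shifts and turns the commanded pose from where the row before left it, along the tool's axes as they then stand; what a row does not reach is not made up. A row lasts 1/10 s, in which the tool goes at most 50 mm and 8.59 degrees, less where a joint would pass 70% of its speed; a pose out of reach is approached as far as the arm can. A call is refused whole if a number of a shift passes 5 or a number of a turn 0.15, either way. A call with a gripper value outside its range is refused whole. OPENING is the closure, from 0 (fully open) to 1 (shut), set as the call begins (- or left out, the last holds). The fingers move at their own pace and stop on an object; the grip force is fixed at half the most. Time passes only in rows, so rows that do not move let the fingers close. It gives the time, the measured TCP pose, the force, the opening and the grip force at its end, in the units of the state.
- telemetry.get_obs(): the state, without advancing time (a new reading comes with each control period).
- get_image(name): name is "scene" or "top" or "wrist"; returns the picture (420x560x3 uint8, red, green, blue); there is no depth.
- calibration(name): a dict with "K" (3x3 intrinsics, pixels), "D" ([k1, k2, p1, p2, k3] as OpenCV has them; the pictures are not rectified), "rvec" (rotation vector, rad) and "tvec" (3), from world to camera coordinates, as OpenCV has them; the wrist camera has in their place "tool_from_camera" (4x4, takes a point from camera to tool coordinates, whose origin is the TCP and whose axes are the flange's). Camera axes: x right, y down, z forward; pixel columns grow to the right and rows downward; lengths in mm; the calibration is good to about 2 mm. A picture is of the moment at which its call begins: read the wrist's pose just before it. calibration takes no time and is no camera call.
- workorder.sign_off(): hands the job in; it is judged then, once.
The state is a dict: "time": time; "joint_positions": joint angles; "qvel": joint speeds; "effort": joint torques, N m; "tcp_pos": TCP position; "eef_rot": TCP orientation; "contact_force": force on the tool from outside, world axes, zero at the start; "moment": the same for the moment, N m; "grip_width": finger opening in mm; "grasp_force": force on a finger pad.
Only numpy, scipy, OpenCV 4.12 (cv2) and the standard library are available. Lean on these libraries where they do the work, as an engineer would, in place of code of your own. Each camera call takes 0.05 s, during which the arm holds its last target. There are 200 camera calls.

## Working session

There is one attempt and no reset: what is moved stays moved. The work goes in short steps, Python scripts to look and compute and a shell command to move; the robot and the scene stay as the last step left them, time stands still between calls to the robot, and variables do not carry over. Pictures are saved under pics/ and viewed, at most 17 in all, crops included, and the job is handed in when it is done.

```bash
mkdir -p pics
python3 - <<'E'
from bench import telemetry, get_image, calibration
import cv2
o=telemetry.get_obs();print(o)
for n in("scene","top","wrist"):
    cv2.imwrite(f"pics/{n}0.png",get_image(n)[:,:,::-1])
    print(n,calibration(n))
E
```

```text
{'time': 0.0, 'joint_positions': array([ 1.20741827e+00,  3.00468635e-01,  1.52157688e+00, -6.28028743e-06,
        1.32068835e+00, -6.65802083e-02]), 'qvel': array([ 2.33561656e-04, -1.01993012e-03, -5.15113086e-05, -2.35995224e-03,
       -1.14479960e-03, -2.02116706e-03]), 'effort': array([-1.68884271e-03, -5.31794322e+01, -3.52726114e+01,  7.07452185e-02,
        2.44784262e-02, -1.33059070e-04]), 'tcp_pos': array([160.75471009, 525.71268538, 204.88945766]), 'eef_rot': array([-4.64462079e-01, -3.10682862e+00,  1.75325540e-03]), 'contact_force': array([ 0.17019899,  0.53181922, -0.07664377]), 'moment': array([ 0.02663743, -0.0510394 ,  0.01654282]), 'grasp_force': 0.0, 'grip_width': 93.69803284791386}
scene {'K': array([[517.19204018,   0.        , 285.24211929],
       [  0.        , 517.19204018, 210.62167132],
       [  0.        ,   0.        ,   1.        ]]), 'D': array([-0.09939692,  0.        ,  0.        ,  0.        ,  0.        ]), 'rvec': array([ 1.2740074 ,  2.01629628, -1.08962333]), 'tvec': array([ 153.1962523 , -175.24400431, 1928.5234353 ])}
top {'K': array([[472.
[... 247 characters left out ...]
6, -2.11028117,  0.16201483]), 'tvec': array([  41.93083294,  459.36547326, 1299.18802949])}
wrist {'K': array([[358.1336982 ,   0.        , 279.39611127],
       [  0.        , 358.1336982 , 210.11942803],
       [  0.        ,   0.        ,   1.        ]]), 'D': array([-0.01559711,  0.        ,  0.        ,  0.        ,  0.        ]), 'tool_from_camera': array([[ 2.18472275e-04, -9.57352807e-01, -2.88921365e-01,
         8.41518581e+01],
       [ 9.99999831e-01,  5.35869355e-05,  5.78602536e-04,
         3.53499925e-01],
       [-5.38444352e-04, -2.88921443e-01,  9.57352657e-01,
        -1.78778081e+02],
       [ 0.00000000e+00,  0.00000000e+00,  0.00000000e+00,
         1.00000000e+00]])}
```

View pics/top0.png

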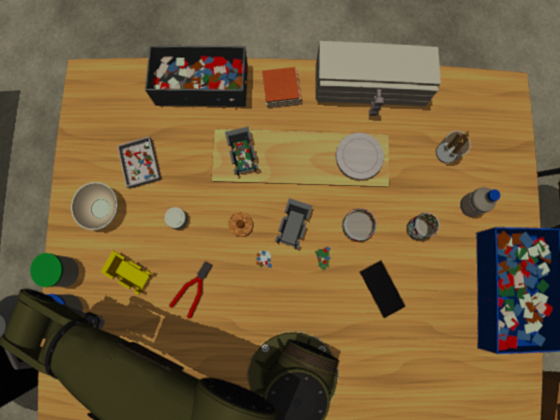

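View pics/scene0.png

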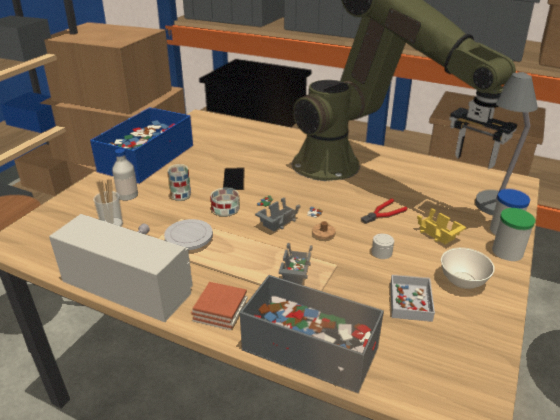

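The top view shows these, with image up being +x and left being +y:
- **Turntable:** (360,156), with the filled tote at (243,152), both on the board.
- **Grey empty tote:** (295,225). Its look-alike is the yellow tote at (128,271).
- **Tall jar:** (423,227). Its look-alikes are the short jar (359,226), the brush pot (452,148) and the bottle (482,202).
- **Grout pot:** the white pot at (176,217). Its look-alikes are the bowl (95,207) and the tins (50,270).
- **Cork cap:** (241,224).

I'll check these in a close crop.

```bash
cat > h.py <<'E'
import numpy as np,cv2
from bench import telemetry, get_image, calibration
from scipy.spatial.transform import Rotation as R
def cam(n,o=None):
    c=calibration(n)
    if n=="wrist":
        o=o or telemetry.get_obs()
        T=np.eye(4);T[:3,:3]=R.from_rotvec(o["eef_rot"]).as_matrix();T[:3,3]=o["tcp_pos"]
        M=np.linalg.inv(T@np.array(c["tool_from_camera"]))
        return c["K"],c["D"],M[:3,:3],M[:3,3]
    return c["K"],c["D"],cv2.Rodrigues(c["rvec"])[0],c["tvec"]
def ray(C,px,z):
    K,D,Rm,t=C
    p=cv2.undistortPoints(np.array(px,float).reshape(-1,1,2),K,D).reshape(-1,2)
    d=np.c_[p,np.ones(len(p))]@Rm; c=-Rm.T@t
    return c+d*((z-c[2])/d[:,2])[:,None]
def proj(C,P):
    K,D,Rm,t=C
    return cv2.projectPoints(np.array(P,float).reshape(-1,1,3),cv2.Rodrigues(Rm)[0],t,K,D)[0].reshape(-1,2)
E
python3 - <<'E'
from h import *
im=cv2.imread("pics/top0.png")
cv2.imwrite("pics/crop0.png",cv2.resize(im[120:285,160:460],(800,440),interpolation=cv2.INTER_CUBIC))
C=cam("top")
for n,p,z in [("tt",(360,156),37),("filled",(243,152),40),("empty",(295,225),30),("tall",(423,227),52),("cap",(241,224),20),("pot",(176,217),48),("short",(359,226),55),("boardcorners",[(213,130),(390,135),(388,187),(212,183)],9)]:
    print(n,ray(C,p,z).round(0).tolist())
E
```

```text
tt [[630.0, -180.0, 37.0]]
filled [[631.0, 158.0, 40.0]]
empty [[424.0, 4.0, 30.0]]
tall [[425.0, -357.0, 52.0]]
cap [[424.0, 157.0, 20.0]]
pot [[435.0, 339.0, 48.0]]
short [[423.0, -174.0, 55.0]]
boardcorners [[706.0, 253.0, 9.0], [706.0, -277.0, 9.0], [546.0, -268.0, 9.0], [544.0, 248.0, 9.0]]
```

View pics/crop0.png

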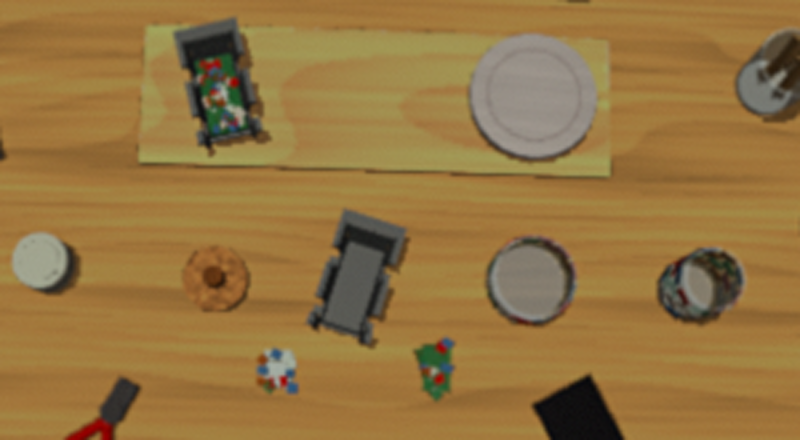

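The crop confirms the choices. Both totes have their low ends toward the robot, so the empty one needs about a half turn. Next I'll survey with the wrist camera.

```bash
cat >> h.py <<'E'
def psi(o): 
    x=R.from_rotvec(o["eef_rot"]).as_matrix()[:,0]; return np.arctan2(x[1],x[0])
def go(x,y,z,o=None):
    o=o or telemetry.get_obs()
    M=R.from_rotvec(o["eef_rot"]).as_matrix()
    d=M.T@(np.array([x,y,z])-o["tcp_pos"])/10
    print("go cm",d.round(2),"rows>=",np.ceil(np.linalg.norm(d)/4.5),"psi",psi(o).round(4),"tcp",o["tcp_pos"].round(1),"t",round(o["time"],2)); return d
def snap(n,f):
    o=telemetry.get_obs(); im=get_image(n)[:,:,::-1].copy(); cv2.imwrite("pics/"+f,im); np.save("pics/"+f+".npy",np.r_[o["tcp_pos"],o["eef_rot"]]); return o,im
def load(f):
    v=np.load("pics/"+f+".npy"); return cam("wrist",dict(tcp_pos=v[:3],eef_rot=v[3:])),cv2.imread("pics/"+f)
E
python3 -c "
from h import *
go(430,250,250)"
```

```text
go cm [-33.81 -18.5   -4.48] rows>= 9.0 psi 2.8448 tcp [160.8 525.8 205. ] t 0.15
```

```bash
python3 -m pendant '[[-3.4,-1.85,-0.45,0],[-3.4,-1.85,-0.45,0],[-3.4,-1.85,-0.45,0],[-3.4,-1.85,-0.45,0],[-3.4,-1.85,-0.45,0],[-3.4,-1.85,-0.45,0],[-3.4,-1.85,-0.45,0],[-3.4,-1.85,-0.45,0],[-3.4,-1.85,-0.45,0],[-3.4,-1.85,-0.45,0],[0,0,0,0],[0,0,0,0],[0,0,0,0]]'
python3 -c "
from h import *
snap('wrist','w_a.png')
go(610,130,250)"
```

```text
time: 1.45
tcp_pos: [431.3, 250.1, 250.2]
eef_rot: [-0.463, -3.107, 0.0]
contact_force: [-0.0, 0.6, -0.3]
grip_width: 94.2
grasp_force: 0.0
go cm [-2.061e+01 -6.300e+00  2.000e-02] rows>= 5.0 psi 2.846 tcp [431.2 250.3 250.3] t 1.5
```

View pics/w_a.png

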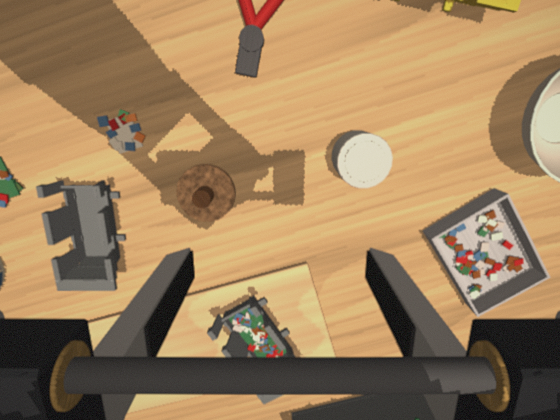

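The wrist view shows the pot at (363,160), the cap knob at (203,196), the empty tote at (85,235) and the filled tote partly hidden by the gripper. I'll turn the camera round to see the board.

```bash
python3 -m pendant '[[-4,-2,0,0],[-4,-2,0,0],[-4,-2,0,0],[-3,-2,0,0],[-1,-1,0,0],[0,0,0,0.145],[0,0,0,0.145],[0,0,0,0.145],[0,0,0,0.145],[0,0,0,0.145],[0,0,0,0.145],[0,0,0,0.145],[0,0,0,0.145],[0,0,0,0.145],[0,0,0,0.145],[0,0,0,0.145]]'
python3 -m pendant '[[0,0,0,0.145],[0,0,0,0.145],[0,0,0,0.145],[0,0,0,0.145],[0,0,0,0.145],[0,0,0,0.145],[0,0,0,0.145],[0,0,0,0],[0,0,0,0],[0,0,0,0]]'
python3 -c "
from h import *
snap('wrist','w_b.png')
go(540,-170,250)
C,im=load('w_a.png')
print(ray(C,(363,160),48),ray(C,(203,196),43))
g=cv2.inRange(im,(150,170,180),(255,255,255)); n,l,s,c=cv2.connectedComponentsWithStats(g)
for i in range(1,n):
  if s[i,4]>300: print(s[i],c[i],ray(C,c[i],48))
"
```

```text
time: 3.1
tcp_pos: [557.8, 118.2, 250.5]
eef_rot: [-2.552, -1.832, 0.0]
contact_force: [0.1, -0.5, 0.4]
grip_width: 94.3
grasp_force: 0.0
time: 4.1
tcp_pos: [558.3, 117.2, 250.5]
eef_rot: [-3.119, -0.374, -0.0]
contact_force: [0.6, -0.6, -0.3]
grip_width: 93.6
grasp_force: 0.0
go cm [-8.55 27.47  0.04] rows>= 7.0 psi 0.2379 tcp [558.4 117.1 250.4] t 4.15
[[432.03116876 342.90256019  48.        ]] [[420.40415536 164.24110362  43.        ]]
[ 531   72   29  110 2103] [547.0893961  127.31811698] [[454.53438439 535.99789628  48.        ]]
[ 338  134   55   54 2352] [364.78231293 160.41751701] [[433.02093091 344.62396321  48.        ]]
[ 433  195  117  122 3047] [484.551362   251.39612734] [[576.33353251 453.77405337  48.        ]]
```

View pics/w_b.png

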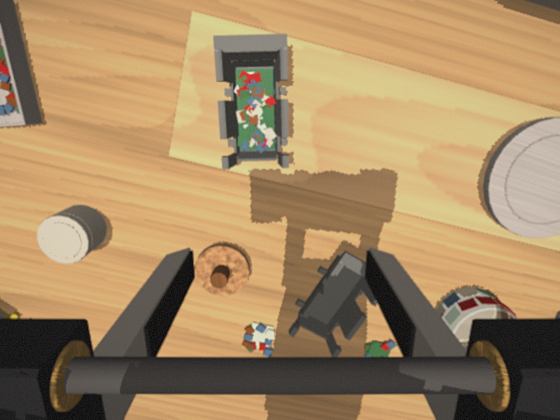

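The filled tote is clear, spanning cols 215–288 and rows 36–166 with its lip up (+x). The turntable is partly in view at the right. I'll move on to the turntable and then the jar.

```bash
python3 -m pendant '[[-1,4,0,0],[-1,4,0,0],[-1,4,0,0],[-1,4,0,0],[-1,4,0,0],[-1,4,0,0],[-0.5,3.4,0,0],[0,0,0,0],[0,0,0,0],[0,0,0,0]]'
python3 -c "
from h import *
snap('wrist','w_c.png')
go(350,-350,250)
a=cv2.imread('pics/w_b.png')[20:185,190:315]
cv2.imwrite('pics/crop_b.png',cv2.resize(a,None,fx=3.6,fy=3.6,interpolation=cv2.INTER_CUBIC))"
```

```text
time: 5.15
tcp_pos: [559.1, -164.0, 250.5]
eef_rot: [-3.12, -0.37, -0.0]
contact_force: [-0.6, 0.4, -0.5]
grip_width: 94.1
grasp_force: 0.0
go cm [-24.7   13.2    0.05] rows>= 7.0 psi 0.2366 tcp [ 559.2 -163.8  250.5] t 5.2
```

View pics/w_c.png

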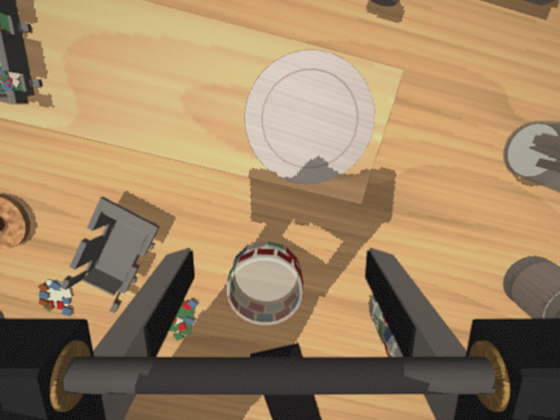

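View pics/crop_b.png

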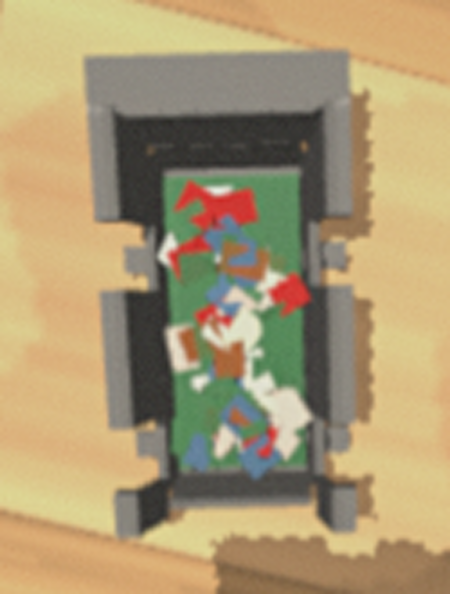

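```bash
cat >> h.py <<'E'
from scipy.optimize import least_squares
def circ(P,r):
    f=lambda v:np.hypot(P[:,0]-v[0],P[:,1]-v[1])-r
    s=least_squares(f,P[:,:2].mean(0),loss="soft_l1",f_scale=1.0); return s.x,np.abs(f(s.x)).mean(),np.hypot(*(P[:,:2]-s.x).T).mean()
def fit(Q,P):
    Q=np.array(Q,float);P=np.array(P)[:,:2]
    f=lambda v:(np.c_[np.cos(v[2])*Q[:,0]-np.sin(v[2])*Q[:,1],np.sin(v[2])*Q[:,0]+np.cos(v[2])*Q[:,1]]+v[:2]-P).ravel()
    a=np.arctan2(*(P[-1]-P[0])[::-1])-np.arctan2(*(Q[-1]-Q[0])[::-1])
    s=least_squares(f,[*P.mean(0),a]);return s.x,f(s.x).reshape(-1,2)
E
python3 - <<'E'
from h import *
C,im=load("w_b.png")
px=np.array([(85,58),(347,52),(95,220),(351,218),(103,292),(352,287),(106,425),(355,423),(115,490),(355,487),(118,535),(355,530)])/3.6+[190,20]-.4
Q=[(x,y) for x in(-70,-29,-11,27,45,58) for y in(-35,35)]
s,r=fit(Q,ray(C,px,59));print("filled",s,r.round(1).tolist())
# cap in w_a and pot, turntable
C,im=load("w_c.png");hsv=cv2.cvtColor(im,cv2.COLOR_BGR2HSV)
m=cv2.inRange(hsv,(0,0,110),(180,55,255));m[:40]=0;m[210:]=0;m[:,:230]=0;m[:,390:]=0
m=cv2.morphologyEx(m,cv2.MORPH_OPEN,np.ones((5,5)))
c=max(cv2.findContours(m,0,1)[0],key=cv2.contourArea)[:,0]
c=c[c[:,1]<160]
print("tt",len(c),circ(ray(C,c,37),70))
C,im=load("w_a.png")
m=cv2.inRange(im,(120,140,150),(255,255,255));m[:100]=0;m[215:]=0;m[:,:310]=0;m[:,415:]=0
c=max(cv2.findContours(m,0,1)[0],key=cv2.contourArea)[:,0]; P=ray(C,c,48)
print("pot",circ(P,30))
E
python3 -m pendant '[[-4,2.2,0,0],[-4,2.2,0,0],[-4,2.2,0,0],[-4,2.2,0,0],[-4,2.2,0,0],[-4,2.2,0,0],[0,0,0,0],[0,0,0,0],[0,0,0,0]]'
python3 -c "
from h import *
snap('wrist','w_d.png')"
```

```text
filled [627.01799953 161.48373194  -2.88284003] [[0.7, 0.5], [1.0, -0.7], [-0.0, 0.1], [1.0, -0.2], [0.5, 1.2], [0.9, -0.2], [-1.0, -0.8], [-0.3, -0.1], [-0.9, 0.6], [-0.2, -0.3], [-0.9, 0.6], [-0.7, -0.6]]
tt 272 (array([ 630.75558295, -179.06694878]), np.float64(0.9993800985475225), np.float64(69.07131845455876))
pot (array([446.90678069, 337.73653814]), np.float64(14.782577897897585), np.float64(42.04518054934833))
time: 6.1
tcp_pos: [357.3, -348.2, 250.6]
eef_rot: [3.12, 0.371, 0.0]
contact_force: [-0.1, -0.5, 0.4]
grip_width: 93.9
grasp_force: 0.0
```

View pics/w_d.png

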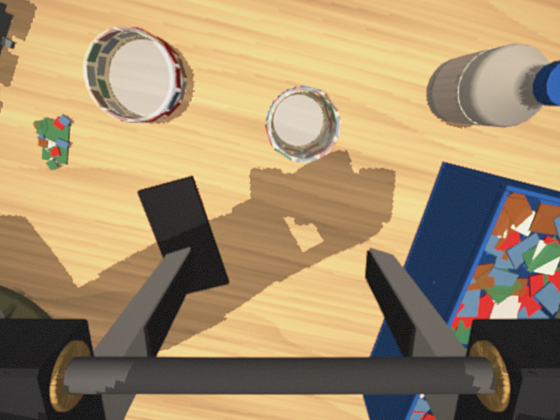

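The tall jar's rim is centred near (302,124), the blue box is to its right, and the bottle is at (500,85). I'll compute the jar's position.

Run:
```python
from h import *
C,im=load("w_d.png")
print(ray(C,(302,124.5),105),ray(C,(301,119),5))
# rim extremes check
P=ray(C,[(265,124),(339,124),(302,86),(302,163)],105);print(P.round(1).tolist())
g=cv2.cvtColor(im,cv2.COLOR_BGR2HSV)
m=cv2.inRange(g,(0,0,130),(180,60,255));m[:75]=0;m[175:]=0;m[:,:255]=0;m[:,350:]=0
n,l,s,c=cv2.connectedComponentsWithStats(m)
for i in range(1,n):
  if s[i,4]>80: print(s[i],c[i])
x,y=ray(C,(302,124.5),105)[0,:2]
go(x,y,200)
a=cv2.resize(im[75:175,250:350],None,fx=5,fy=5,interpolation=cv2.INTER_CUBIC)
cv2.imwrite("pics/crop_d.png",a)
```

```text
[[ 426.49453637 -351.83707156  105.        ]] [[ 428.0191027  -356.47058269    5.        ]]
[[419.2, -320.0, 105.0], [434.6, -383.5, 105.0], [457.7, -343.7, 105.0], [393.4, -360.4, 105.0]]
[ 266   85   75   78 3113] [299.01060071 122.36620623]
go cm [6.63 1.98 5.05] rows>= 2.0 psi 0.2368 tcp [ 357.4 -348.1  250.5] t 6.15
```

View pics/crop_d.png

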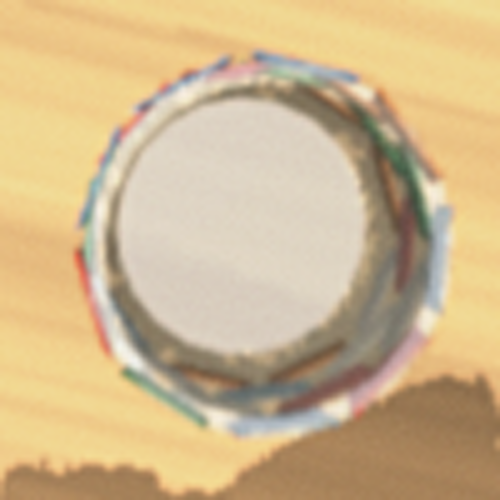

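```bash
python3 -m pendant '[[2.3,0.7,1,0],[2.3,0.7,2,0],[1.9,0.7,2,0],[0,0,2,0],[0,0,2.5,0],[0,0,2.5,0],[0,0,2.5,0],[0,0,2.5,0],[0,0,2,0],[0,0,0,0]]' 0
python3 -c "
from h import *
go(427,-353,60)"
python3 -m pendant '[[0,0,0,0],[0,0,0,0],[0,0,0,0],[0,0,0,0],[0,0,0,0],[0,0,0,0],[0,0,0,0],[0,0,0,0]]' 1
python3 -c "
from h import *
go(427,-353,60)"
```

```text
time: 7.15
tcp_pos: [424.4, -352.4, 58.0]
eef_rot: [-3.116, -0.371, 0.004]
contact_force: [-0.6, 0.1, 1.1]
grip_width: 94.1
grasp_force: 0.0
go cm [ 0.24  0.12 -0.2 ] rows>= 1.0 psi 0.2368 tcp [ 424.4 -352.4   58. ] t 7.15
time: 7.95
tcp_pos: [424.7, -354.6, 61.2]
eef_rot: [3.119, 0.368, 0.001]
contact_force: [-0.9, 2.2, 6.2]
grip_width: 64.7
grasp_force: 29.7
go cm [ 0.26 -0.1   0.12] rows>= 1.0 psi 0.2347 tcp [ 424.7 -354.6   61.2] t 7.95
```

```bash
python3 -m pendant '[[0,0,-0.5,0],[0,0,-1,0],[0,0,-1.5,0],[0,0,-2,0],[0,0,-2,0],[0,0,-1.5,0],[0,0,-1,0],[0,0,-0.5,0],[0,0,0,0],[0,0,0,0]]'
python3 -c "
from h import *
go(628.5,-180.7,160)"
```

```text
time: 8.95
tcp_pos: [424.3, -354.2, 159.8]
eef_rot: [-3.119, -0.368, 0.001]
contact_force: [1.5, 0.5, -3.3]
grip_width: 64.7
grasp_force: 29.7
go cm [ 2.390e+01 -1.213e+01 -2.000e-02] rows>= 6.0 psi 0.2347 tcp [ 424.3 -354.2  159.8] t 8.95
```

```bash
python3 -m pendant '[[0.9,-0.4,0,0],[2,-1,0,0],[3,-1.5,0,0],[3,-1.6,0,0],[3,-1.6,0,0],[3,-1.6,0,0],[3,-1.5,0,0],[3,-1.5,0,0],[2,-1,0,0],[0.9,-0.4,0,0],[0,0,0,0],[0,0,0,0],[0,0,0,0]]'
python3 -c "
from h import *
go(628.5,-180.7,98.2)"
```

```text
time: 10.25
tcp_pos: [627.2, -182.2, 160.5]
eef_rot: [3.12, 0.366, -0.0]
contact_force: [0.5, -0.3, -2.8]
grip_width: 64.8
grasp_force: 29.7
go cm [ 0.17 -0.11  6.23] rows>= 2.0 psi 0.2337 tcp [ 627.2 -182.2  160.5] t 10.25
```

```bash
python3 -m pendant '[[0.17,-0.11,0.5,0],[0,0,1,0],[0,0,1.5,0],[0,0,1,0],[0,0,0.8,0],[0,0,0.5,0],[0,0,0.3,0],[0,0,0,0],[0,0,0,0]]'
python3 -m pendant '[[0,0,0.1,0],[0,0,0.1,0],[0,0,0.1,0],[0,0,0.1,0],[0,0,0,0],[0,0,0,0]]'
```

```text
time: 11.15
tcp_pos: [629.4, -179.9, 104.9]
eef_rot: [3.12, 0.368, 0.001]
contact_force: [1.0, -0.1, -2.6]
grip_width: 64.6
grasp_force: 29.7
time: 11.75
tcp_pos: [629.2, -179.9, 100.4]
eef_rot: [-3.12, -0.368, 0.0]
contact_force: [0.2, -0.2, -2.7]
grip_width: 64.7
grasp_force: 29.7
```

```bash
python3 -m pendant '[[-0.08,0.06,0.05,0],[0,0,0.05,0],[0,0,0.05,0],[0,0,0.05,0],[0,0,0,0],[0,0,0,0]]'
```

```text
time: 12.35
tcp_pos: [628.6, -180.6, 98.5]
eef_rot: [-3.12, -0.368, -0.0]
contact_force: [-0.2, 0.0, -3.4]
grip_width: 64.7
grasp_force: 29.7
```

```bash
python3 -m pendant '[[0,0,0.05,0],[0,0,0.05,0],[0,0,0,0],[0,0,0,0]]'
python3 -m pendant '[[0,0,0.05,0],[0,0,0.05,0],[0,0,0,0],[0,0,0,0]]'
```

```text
time: 12.75
tcp_pos: [628.7, -180.6, 98.2]
eef_rot: [3.12, 0.368, 0.001]
contact_force: [-2.0, 1.2, 6.1]
grip_width: 64.7
grasp_force: 29.7
time: 13.15
tcp_pos: [628.8, -180.5, 98.2]
eef_rot: [3.12, 0.368, 0.002]
contact_force: [-6.1, 3.5, 13.4]
grip_width: 64.8
grasp_force: 29.7
```

In contact; I'll back off slightly, release and look.

```bash
python3 -m pendant '[[0,0,-0.1,0],[0,0,0,0],[0,0,0,0]]'
python3 -m pendant '[[0,0,0,0],[0,0,0,0],[0,0,0,0],[0,0,0,0],[0,0,0,0],[0,0,0,0],[0,0,-1,0],[0,0,-2,0],[0,0,-4,0],[0,0,-4,0],[-3,0,-4,0],[-4,0,0,0],[0,0,0,0],[0,0,0,0],[0,0,0,0]]' 0
python3 - <<'E'
from h import *
o,im=snap('wrist','w_e.png'); go(433,343,200)
snap('top','top1.png')
E
```

```text
time: 13.45
tcp_pos: [628.8, -180.6, 98.2]
eef_rot: [3.12, 0.368, 0.001]
contact_force: [-3.6, 2.6, 6.9]
grip_width: 64.6
grasp_force: 29.7
time: 14.95
tcp_pos: [561.1, -196.8, 247.6]
eef_rot: [3.12, 0.368, 0.0]
contact_force: [0.7, -0.4, -0.7]
grip_width: 94.1
grasp_force: 0.0
go cm [  0.12 -55.47   4.74] rows>= 13.0 psi 0.2353 tcp [ 561.2 -196.7  247.3] t 15.0
```

View pics/w_e.png

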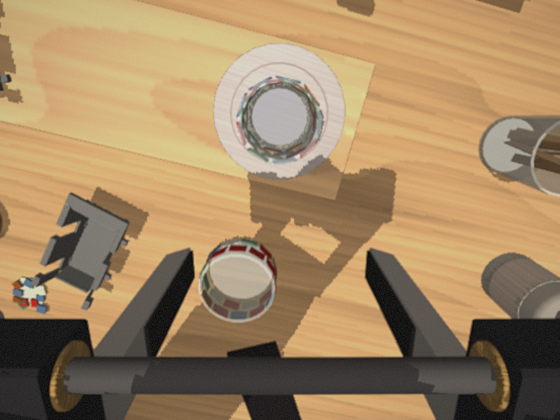

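The jar stands upright on the turntable, with its rim at about (279,119) and the disc at (280,110). Now I'll check its centre and hover for the cap.

Run:
```python
from h import *
C,im=load("w_e.png")
hsv=cv2.cvtColor(im,cv2.COLOR_BGR2HSV)
m=cv2.inRange(hsv,(0,0,110),(180,55,255));m[:35]=0;m[200:]=0;m[:,:205]=0;m[:,355:]=0
m=cv2.morphologyEx(m,cv2.MORPH_OPEN,np.ones((5,5)))
c=max(cv2.findContours(m,0,1)[0],key=cv2.contourArea)[:,0];c=c[c[:,1]<150]
print(circ(ray(C,c,37),70))
print(ray(C,[(279,118.5),(237,118),(321,118),(280,76),(280,162)],142).round(1).tolist())
go(360,165,250)
```

```text
(array([ 630.64022419, -179.1904321 ]), np.float64(0.946514391973451), np.float64(69.16075102870673))
[[632.3, -179.2, 142.0], [625.1, -147.7, 142.0], [640.2, -210.6, 142.0], [662.4, -172.8, 142.0], [599.7, -187.8, 142.0]]
go cm [-11.13 -39.86  -0.28] rows>= 10.0 psi 0.2353 tcp [ 561.2 -196.7  247.1] t 15.05
```

```bash
python3 -m pendant '[[-0.6,-2,0,0],[-1.1,-4,0,0],[-1.1,-4,0,0],[-1.1,-4,0,0],[-1.1,-4,0,0],[-1.1,-4,0,0],[-1.1,-4,0,0],[-1.1,-4,0,0],[-1.1,-4,0,0],[-1.1,-4,0,0],[-0.7,-1.9,0,0],[0,0,0,0],[0,0,0,0],[0,0,0,0]]'
python3 - <<'E'
from h import *
o,im=snap('wrist','w_f.png')
C=cam("wrist",o); q=proj(C,[[422,160,43]])[0];print(q,o["tcp_pos"])
x,y=q.astype(int)
cv2.imwrite("pics/crop_f.png",cv2.resize(im[y-60:y+60,x-60:x+60],None,fx=4,fy=4,interpolation=cv2.INTER_CUBIC))
E
```

```text
time: 16.45
tcp_pos: [359.3, 164.5, 247.3]
eef_rot: [3.12, 0.367, -0.0]
contact_force: [0.4, 0.1, 0.1]
grip_width: 93.8
grasp_force: 0.0
[297.71403589 127.46383142] [359.32746002 164.53606506 247.34518004]
```

View pics/crop_f.png

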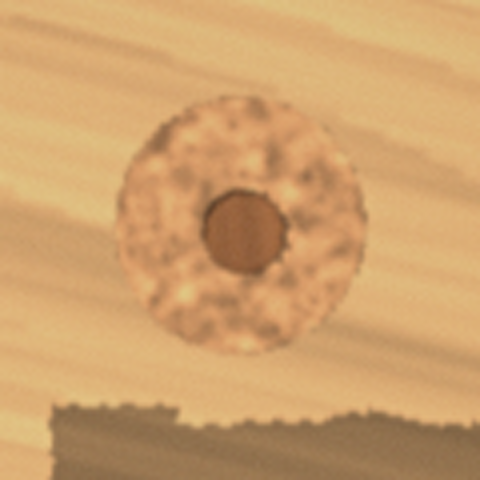

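The cap is upright, with its knob centre at about (298,125) in the full picture.

Run:
```python
from h import *
C,im=load("w_f.png")
k=ray(C,(298,125),43)[0];d=ray(C,(297.5,123.2),18)[0];print(k,d)
go(k[0],k[1],20.5)
```

```text
[424.50696617 160.32882649  43.        ] [425.10869019 159.7781274   18.        ]
go cm [ 6.25  1.9  22.68] rows>= 6.0 psi 0.2336 tcp [359.3 164.4 247.3] t 16.5
```

```bash
python3 -m pendant '[[2,0.6,1,0],[2.3,0.7,2.5,0],[2,0.6,4,0],[0,0,4,0],[0,0,4,0],[0,0,3,0],[0,0,2,0],[0,0,1.2,0],[0,0,0,0],[0,0,0,0]]'
python3 -c "
from h import *
go(424.8,160,20.5)"
```

```text
time: 17.5
tcp_pos: [425.0, 161.1, 31.1]
eef_rot: [-3.12, -0.367, -0.001]
contact_force: [0.4, -0.2, -0.6]
grip_width: 94.4
grasp_force: 0.0
go cm [-0.05  0.1   1.06] rows>= 1.0 psi 0.2343 tcp [425.  161.1  31.1] t 17.5
```

```bash
python3 -m pendant '[[-0.05,0.1,0.5,0],[0,0,0.5,0],[0,0,0,0],[0,0,0,0]]'
python3 -m pendant '[[0,0,0,0],[0,0,0,0],[0,0,0,0],[0,0,0,0],[0,0,0,0],[0,0,0,0],[0,0,0,0],[0,0,0,0],[0,0,0,0],[0,0,0,0]]' 1
```

```text
time: 17.9
tcp_pos: [424.2, 160.2, 20.5]
eef_rot: [3.12, 0.368, -0.0]
contact_force: [-0.1, -0.5, 0.4]
grip_width: 94.1
grasp_force: 0.0
time: 18.9
tcp_pos: [424.2, 160.2, 20.4]
eef_rot: [3.12, 0.368, -0.0]
contact_force: [-0.1, 0.2, 0.2]
grip_width: 21.4
grasp_force: 30.0
```

```bash
python3 -m pendant '[[0,0,-1,0],[0,0,-2,0],[0,0,-4,0],[0,0,-4,0],[0,0,-4,0],[0,0,-4,0],[0,0,-2,0],[0,0,0,0],[0,0,0,0]]'
python3 -c "
from h import *
go(631.4,-179.1,230)"
```

```text
time: 19.8
tcp_pos: [423.9, 160.1, 230.2]
eef_rot: [3.12, 0.368, 0.0]
contact_force: [-0.5, 0.6, -0.8]
grip_width: 21.5
grasp_force: 30.0
go cm [1.229e+01 3.782e+01 2.000e-02] rows>= 9.0 psi 0.2348 tcp [423.9 160.1 230.2] t 19.8
```

```bash
python3 -m pendant '[[0.5,1.5,0,0],[1,3,0,0],[1.3,4,0,0],[1.3,4,0,0],[1.3,4,0,0],[1.3,4,0,0],[1.3,4,0,0],[1.3,4,0,0],[1.2,4,0,0],[1,3,0,0],[0.7,2.2,0,0],[0,0,0,0],[0,0,0,0],[0,0,0,0]]'
python3 -c "
from h import *
go(631.4,-179.1,170)"
```

```text
time: 21.2
tcp_pos: [630.1, -177.2, 229.8]
eef_rot: [-3.119, -0.369, 0.002]
contact_force: [-0.1, 0.2, -0.5]
grip_width: 21.6
grasp_force: 30.0
go cm [0.09 0.22 5.98] rows>= 2.0 psi 0.2355 tcp [ 630.1 -177.2  229.8] t 21.2
```

```bash
python3 -m pendant '[[0.09,0.22,1,0],[0,0,2,0],[0,0,1.5,0],[0,0,1,0],[0,0,0.5,0],[0,0,0,0],[0,0,0,0]]'
python3 -c "
from h import *
go(631.4,-179.1,154.5)
snap('wrist','w_g.png');snap('scene','scene_g.png')"
```

```text
time: 21.9
tcp_pos: [632.2, -180.1, 171.1]
eef_rot: [3.12, 0.368, 0.001]
contact_force: [-0.0, -0.5, -0.4]
grip_width: 21.3
grasp_force: 30.0
go cm [-0.05 -0.12  1.66] rows>= 1.0 psi 0.2348 tcp [ 632.2 -180.1  171.1] t 21.9
```

```bash
python3 -m pendant '[[-0.05,-0.12,0.4,0],[0,0,0.4,0],[0,0,0.4,0],[0,0,0.2,0],[0,0,0.1,0],[0,0,0,0],[0,0,0,0]]'
python3 -m pendant '[[0,0,0.05,0],[0,0,0.05,0],[0,0,0.05,0],[0,0,0,0],[0,0,0,0]]'
```

```text
time: 22.7
tcp_pos: [631.2, -179.0, 155.6]
eef_rot: [3.12, 0.368, 0.0]
contact_force: [0.9, -0.2, -0.4]
grip_width: 21.3
grasp_force: 30.0
time: 23.2
tcp_pos: [631.3, -179.0, 154.4]
eef_rot: [3.12, 0.368, 0.001]
contact_force: [-2.5, 0.4, 4.3]
grip_width: 21.3
grasp_force: 30.0
```

```bash
python3 -m pendant '[[0,0,0,0],[0,0,0,0],[0,0,0,0],[0,0,0,0],[0,0,0,0],[0,0,0,0],[0,0,0,0],[0,0,-1,0],[0,0,-3,0],[0,0,-4,0],[-3,0,-4,0],[-4,0,0,0],[-2,0,0,0],[0,0,0,0],[0,0,0,0]]' 0
python3 - <<'E'
from h import *
o,im=snap('wrist','w_h.png')
C=cam("wrist",o); x,y=proj(C,[[631,-179,150]])[0].astype(int);print(x,y,proj(C,[[631,-179,177],[631,-179,152],[631,-179,37]]))
cv2.imwrite("pics/crop_h.png",cv2.resize(im[max(0,y-100):y+100,x-100:x+100],None,fx=2.5,fy=2.5))
go(365,330,240)
E
```

```text
time: 24.7
tcp_pos: [543.8, -200.0, 274.9]
eef_rot: [3.12, 0.367, 0.002]
contact_force: [-0.6, 0.2, -0.2]
grip_width: 94.5
grasp_force: 0.0
279 96 [[279.34625045  96.15626398]
 [279.3446693   96.69825662]
 [279.33984719  98.35126057]]
go cm [ -5.09 -55.7    3.42] rows>= 13.0 psi 0.2349 tcp [ 544.1 -199.8  274.4] t 24.75
```

View pics/crop_h.png

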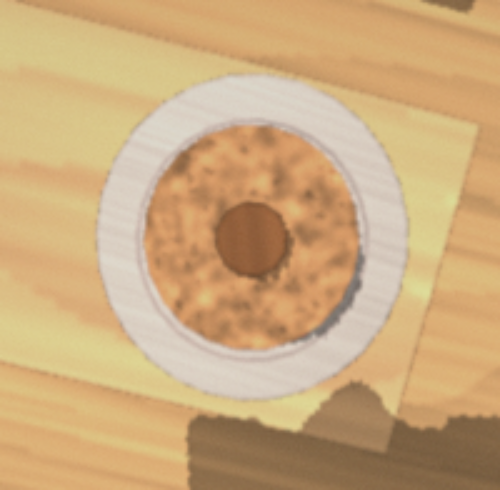

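The cap is seated, concentric with the jar and turntable. On to the pot.

```bash
python3 -m pendant '[[-0.2,-2,0,0],[-0.4,-4,0.3,0],[-0.4,-4,0.3,0],[-0.4,-4,0.3,0],[-0.4,-4,0.3,0],[-0.4,-4,0.3,0],[-0.4,-4,0.3,0],[-0.4,-4,0.3,0],[-0.4,-4,0.3,0],[-0.4,-4,0.3,0],[-0.4,-4,0.3,0],[-0.4,-4,0.3,0],[-0.4,-4,0.4,0],[-0.2,-4,0,0],[0,-1.7,0,0],[0,0,0,0],[0,0,0,0],[0,0,0,0]]'
python3 - <<'E'
from h import *
o,im=snap('wrist','w_i.png')
C=cam("wrist",o); x,y=proj(C,[[433,344,48]])[0].astype(int);print(x,y,o["tcp_pos"])
g=cv2.cvtColor(im,cv2.COLOR_BGR2HSV)
m=cv2.inRange(g,(0,0,150),(180,60,255)); n,l,s,c=cv2.connectedComponentsWithStats(m)
for i in range(1,n):
  if s[i,4]>400: print(s[i],c[i],ray(C,c[i],48))
cv2.imwrite("pics/crop_i.png",cv2.resize(im[max(0,y-60):y+60,x-60:x+60],None,fx=4,fy=4))
E
```

```text
time: 26.55
tcp_pos: [363.9, 329.2, 236.9]
eef_rot: [3.12, 0.367, -0.0]
contact_force: [-0.2, -1.0, 0.5]
grip_width: 94.0
grasp_force: 0.0
281 117 [363.85216784 329.2148459  236.9081263 ]
[   0    0  112  106 9849] [55.43425729 49.36440248] [[444.83744139 568.07609173  48.        ]]
[ 252   84   59   61 2808] [281.04843305 114.30235043] [[435.92410846 344.93039384  48.        ]]
[446 230  32  32 414] [462.25120773 244.62801932] [[347.10120398 116.89155061  48.        ]]
```

View pics/crop_i.png

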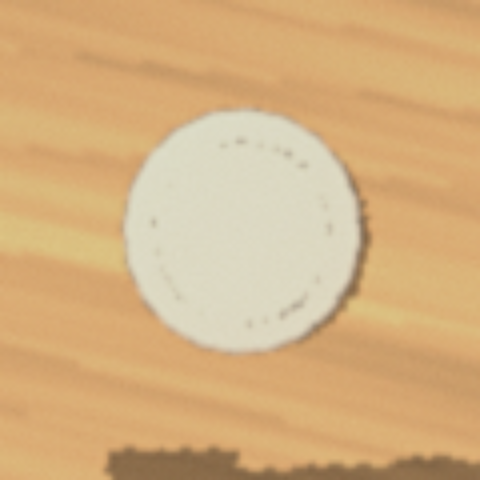

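The pot's lid is centred at (281,114), giving (436, 345).

```bash
python3 -c "
from h import *
go(436,344.8,14)"
python3 -m pendant '[[2.5,0.1,2,0],[2.5,0.1,4,0],[2.3,0,4,0],[0,0,4,0],[0,0,4,0],[0,0,2,0],[0,0,1,0],[0,0,0,0],[0,0,0,0]]'
python3 -c "
from h import *
go(436,344.8,14)"
```

```text
go cm [ 7.38  0.14 22.3 ] rows>= 6.0 psi 0.2338 tcp [363.9 329.1 237. ] t 26.6
time: 27.5
tcp_pos: [435.7, 344.9, 28.2]
eef_rot: [-3.119, -0.367, -0.002]
contact_force: [-0.2, 0.2, 0.2]
grip_width: 94.4
grasp_force: 0.0
go cm [0.03 0.02 1.42] rows>= 1.0 psi 0.2344 tcp [435.7 344.9  28.2] t 27.5
```

```bash
python3 -m pendant '[[0.03,0,0.7,0],[0,0,0.7,0],[0,0,0,0],[0,0,0,0]]'
python3 -m pendant '[[0,0,0,0],[0,0,0,0],[0,0,0,0],[0,0,0,0],[0,0,0,0],[0,0,0,0],[0,0,0,0]]' 1
python3 -m pendant '[[0,0,-1,0],[0,0,-2,0],[0,0,-4,0],[0,0,-4,0],[0,0,-2,0],[0,0,0,0],[0,0,0,0]]'
python3 -c "
from h import *
go(629,-9,144)"
```

```text
time: 27.9
tcp_pos: [435.2, 344.8, 12.9]
eef_rot: [3.12, 0.368, -0.0]
contact_force: [0.2, -0.2, -0.6]
grip_width: 94.0
grasp_force: 0.0
time: 28.6
tcp_pos: [435.2, 344.8, 13.0]
eef_rot: [3.12, 0.368, 0.0]
contact_force: [-0.1, 0.1, 0.7]
grip_width: 59.6
grasp_force: 30.0
time: 29.3
tcp_pos: [434.9, 344.6, 142.5]
eef_rot: [3.12, 0.368, -0.001]
contact_force: [-1.0, 0.7, -2.0]
grip_width: 59.2
grasp_force: 30.0
go cm [10.65 38.91 -0.15] rows>= 9.0 psi 0.2348 tcp [434.9 344.6 142.5] t 29.3
```

```bash
python3 -m pendant '[[0.5,1.5,0,0],[1,3,0,0],[1.1,4,0,0],[1.1,4,0,0],[1.1,4,0,0],[1.1,4,0,0],[1.1,4,0,0],[1.1,4,0,0],[1.1,4,0,0],[1,4,0,0],[0.3,2.4,0,0],[0,0,0,0],[0,0,0,0],[0,0,0,0]]'
python3 -m pendant '[[0,0,1,0],[0,0,3,0],[0,0,3,0],[0,0,2,0],[0,0,1,0],[0,0,0,0],[0,0,0,0]]'
python3 -c "
from h import *
go(628.1,-8.8,22)"
```

```text
time: 30.7
tcp_pos: [627.3, -8.6, 142.2]
eef_rot: [-3.12, -0.369, 0.002]
contact_force: [0.6, 0.6, -0.8]
grip_width: 59.4
grasp_force: 30.0
time: 31.4
tcp_pos: [628.2, -8.8, 43.8]
eef_rot: [3.12, 0.369, 0.002]
contact_force: [-0.9, -0.2, -0.7]
grip_width: 59.7
grasp_force: 30.0
go cm [-0.02 -0.01  2.18] rows>= 1.0 psi 0.2352 tcp [628.2  -8.8  43.8] t 31.4
```

```bash
python3 -m pendant '[[0,0,0.8,0],[0,0,0.7,0],[0,0,0.4,0],[0,0,0.1,0],[0,0,0.1,0],[0,0,0,0],[0,0,0,0]]'
python3 -m pendant '[[0,0,0.05,0],[0,0,0.05,0],[0,0,0,0],[0,0,0,0]]'
```

```text
time: 32.1
tcp_pos: [628.0, -9.1, 22.1]
eef_rot: [3.12, 0.368, 0.001]
contact_force: [-0.0, 0.2, -1.8]
grip_width: 59.8
grasp_force: 30.0
time: 32.5
tcp_pos: [628.0, -9.1, 22.0]
eef_rot: [3.12, 0.368, 0.001]
contact_force: [-4.5, -0.2, 8.4]
grip_width: 59.7
grasp_force: 30.0
```

```bash
python3 -m pendant '[[0,0,-0.1,0],[0,0,0,0],[0,0,0,0],[0,0,0,0],[0,0,0,0],[0,0,0,0],[0,0,-2,0],[0,0,-4,0],[0,0,-5,0],[-2,0,-5,0],[-4,0,-4,0],[-2.5,0,-3,0],[0,0,0,0],[0,0,0,0],[0,0,0,0]]' 0
python3 - <<'E'
from h import *
o,im=snap('wrist','w_j.png');C=cam("wrist",o)
g=cv2.cvtColor(im,cv2.COLOR_BGR2HSV)
m=cv2.inRange(g,(0,0,150),(180,60,255)); n,l,s,c=cv2.connectedComponentsWithStats(m)
for i in range(1,n):
  if 1000<s[i,4]<6000: print(s[i],c[i],ray(C,c[i],57))
go(485,-18,250,o)
E
```

```text
time: 34.0
tcp_pos: [551.1, -27.3, 242.4]
eef_rot: [-3.119, -0.368, 0.003]
contact_force: [0.4, 0.8, 0.4]
grip_width: 94.0
grasp_force: 0.0
[ 250   77   60   62 2914] [279.74193548 107.88572409] [[628.58582023  -8.77856473  57.        ]]
[ 339  277   44   47 1133] [359.9717564 302.0847308] [[ 440.63962054 -149.07001717   57.        ]]
go cm [-6.22 -2.45 -0.74] rows>= 2.0 psi 0.2349 tcp [551.1 -27.3 242.4] t 34.0
```

The pot is at (628.6, −8.8), as intended. Now I'll turn back to view the empty tote.

```bash
python3 -m pendant '[[-2,-0.8,-0.7,0],[-2.1,-0.8,0,0],[-2.1,-0.8,0,0],[0,0,0,-0.142],[0,0,0,-0.142],[0,0,0,-0.142],[0,0,0,-0.142],[0,0,0,-0.142],[0,0,0,-0.142],[0,0,0,-0.142],[0,0,0,-0.142],[0,0,0,-0.142],[0,0,0,-0.142]]'
python3 -m pendant '[[0,0,0,-0.142],[0,0,0,-0.142],[0,0,0,-0.142],[0,0,0,-0.142],[0,0,0,-0.142],[0,0,0,-0.142],[0,0,0,-0.142],[0,0,0,-0.142],[0,0,0,0],[0,0,0,0],[0,0,0,0]]'
python3 - <<'E'
from h import *
o,im=snap('wrist','w_k.png');C=cam("wrist",o);x,y=proj(C,[[424,4,30]])[0].astype(int);print(x,y,psi(o))
cv2.imwrite("pics/crop_k.png",cv2.resize(im[max(0,y-90):y+90,x-75:x+75],None,fx=3.3,fy=3.3,interpolation=cv2.INTER_CUBIC));print(max(0,y-90),x-75)
E
```

```text
time: 35.35
tcp_pos: [485.4, -18.4, 249.5]
eef_rot: [-2.118, -2.318, 0.002]
contact_force: [0.1, -0.5, -0.1]
grip_width: 94.1
grasp_force: 0.0
time: 36.45
tcp_pos: [485.2, -18.5, 250.3]
eef_rot: [-0.553, -3.092, 0.0]
contact_force: [0.2, -0.4, 0.5]
grip_width: 93.8
grasp_force: 0.0
278 120 2.7875082583356177
30 203
```

View pics/crop_k.png

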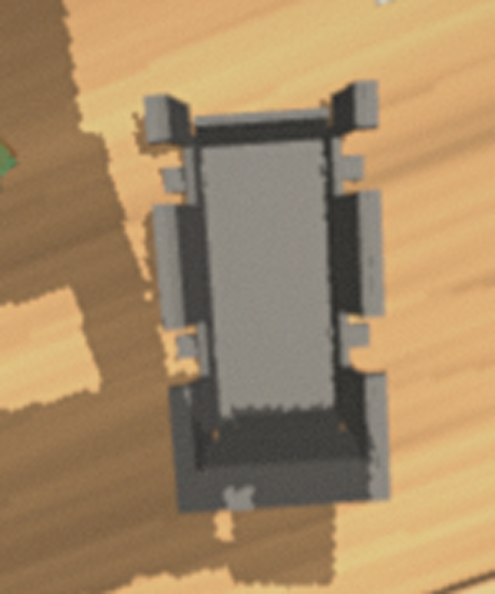

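The empty tote's low end is at the top of the crop (+tool x), and the corners and slot edges are clear.

Run:
```python
from h import *
C,im=load("w_k.png")
L=[(145,97),(148,145),(153,207),(162,327),(170,387),(178,512)];Rr=[(377,82),(378,127),(380,190),(384,315),(386,373),(390,498)]
X=[58,45,27,-11,-29,-70]
px=np.array(L+Rr)/3.3+[203,30]-.4
Q=[(x,35) for x in X]+[(x,-35) for x in X]
s,r=fit(Q,ray(C,px,50));print(s,r.round(1).tolist())
a=s[2]; g=s[:2]+8*np.array([np.cos(a),np.sin(a)])
p=psi(telemetry.get_obs());print("turn",p-a); go(*g,27)
```

```text
[421.68609769  11.63215537   2.85136754] [[-0.7, -0.4], [-1.1, 0.0], [-0.9, 0.0], [1.1, -0.3], [0.1, -1.0], [0.6, -0.3], [-0.7, 0.5], [-0.2, 0.5], [-0.2, 0.5], [0.5, 0.3], [0.5, 0.2], [1.0, 0.1]]
turn -0.0631435802473348
go cm [ 7.79  0.58 22.35] rows>= 6.0 psi 2.7882 tcp [485.2 -18.5 250.4] t 36.5
```

```bash
python3 -m pendant '[[2.6,0.2,1,0],[2.6,0.2,3,0],[2.6,0.2,4,0],[0,0,4,-0.063],[0,0,4,0],[0,0,3,0],[0,0,2,0],[0,0,0,0],[0,0,0,0],[0,0,0,0]]'
python3 - <<'E'
from h import *
a=2.8514;o=telemetry.get_obs()
print(psi(o)-a);go(421.7+8*np.cos(a),11.6+8*np.sin(a),27,o)
E
```

```text
time: 37.5
tcp_pos: [414.8, 13.9, 41.9]
eef_rot: [0.451, 3.107, 0.0]
contact_force: [-0.7, -0.3, -0.4]
grip_width: 93.7
grasp_force: 0.0
0.0018906471761508392
go cm [ 0.07 -0.02  1.49] rows>= 1.0 psi 2.8533 tcp [414.8  13.9  41.9] t 37.5
```

```bash
python3 -m pendant '[[0.07,0,0.7,0],[0,0,0.7,0],[0,0,0,0],[0,0,0,0]]'
python3 -m pendant '[[0,0,0,0],[0,0,0,0],[0,0,0,0],[0,0,0,0],[0,0,0,0],[0,0,0,0],[0,0,0,0]]' 1
python3 -m pendant '[[0,0,-1,0],[0,0,-2,0],[0,0,-4,0],[0,0,-4,0],[0,0,-4,0],[0,0,-2,0],[0,0,0,0],[0,0,0,0]]'
python3 -c "
from h import *
go(560,130,200);o,im=snap('wrist','w_l.png')"
```

```text
time: 37.9
tcp_pos: [413.2, 14.1, 26.6]
eef_rot: [-0.451, -3.109, 0.0]
contact_force: [-0.6, 0.3, -0.3]
grip_width: 94.2
grasp_force: 0.0
time: 38.6
tcp_pos: [413.4, 14.1, 26.8]
eef_rot: [0.45, 3.109, 0.0]
contact_force: [-0.1, 1.0, 2.5]
grip_width: 69.8
grasp_force: 30.0
time: 39.4
tcp_pos: [412.9, 14.1, 196.3]
eef_rot: [-0.45, -3.109, 0.0]
contact_force: [-0.0, 0.1, -1.6]
grip_width: 70.2
grasp_force: 30.0
go cm [-10.81  15.28  -0.38] rows>= 5.0 psi 2.8538 tcp [412.9  14.1 196.3] t 39.4
```

View pics/w_l.png

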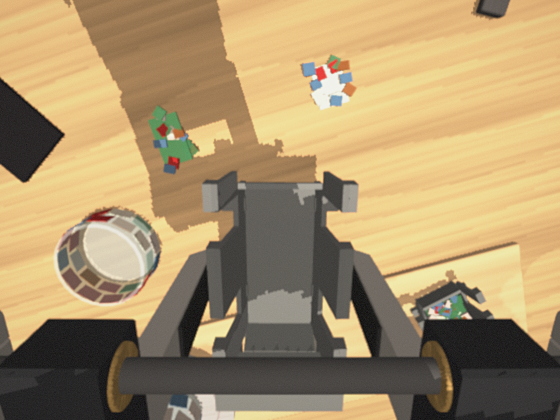

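The tote is held squarely. I'll carry it over while turning it end for end: target ψ 0.259, TCP (635.4, 163.7), with stacking height z ≈ 86.

```bash
python3 -m pendant '[[-1,1.5,0,0],[-2.2,3,0,0],[-2.2,3,0,0],[-2.2,3,0,0],[-2.2,3,0,0],[-1,1.8,0,0],[0,0,0,0.144],[0,0,0,0.144],[0,0,0,0.144],[0,0,0,0.144],[0,0,0,0.144],[0,0,0,0.144],[0,0,0,0.144],[0,0,0,0.144],[0,0,0,0.144]]'
python3 -m pendant '[[0,0,0,0.144],[0,0,0,0.144],[0,0,0,0.144],[0,0,0,0.144],[0,0,0,0.144],[0,0,0,0.144],[0,0,0,0.144],[0,0,0,0.144],[0,0,0,0.144],[0,0,0,0],[0,0,0,0],[0,0,0,0]]'
python3 -c "
from h import *
go(635.4,163.7,110)"
```

```text
time: 40.95
tcp_pos: [559.7, 130.0, 194.7]
eef_rot: [-2.241, -2.199, 0.004]
contact_force: [1.1, 0.5, -1.2]
grip_width: 69.7
grasp_force: 30.0
time: 42.15
tcp_pos: [560.1, 130.1, 196.1]
eef_rot: [3.114, 0.415, -0.002]
contact_force: [-0.1, 0.4, -1.0]
grip_width: 69.7
grasp_force: 30.0
go cm [ 8.15 -1.27  8.6 ] rows>= 3.0 psi 0.2652 tcp [560.1 130.1 196.1] t 42.15
```

```bash
python3 -m pendant '[[1.5,-0.2,0,0.006],[2.5,-0.4,0,0],[2.5,-0.4,0,0],[1.6,-0.3,0,0],[0,0,1,0],[0,0,2.5,0],[0,0,2.5,0],[0,0,1.5,0],[0,0,1,0],[0,0,0,0],[0,0,0,0],[0,0,0,0]]'
python3 -c "
from h import *
go(635.4,163.7,85.8)"
```

```text
time: 43.35
tcp_pos: [635.8, 163.4, 113.0]
eef_rot: [-3.116, -0.401, -0.003]
contact_force: [0.4, -0.4, -1.3]
grip_width: 69.7
grasp_force: 30.0
go cm [-0.04 -0.04  2.72] rows>= 1.0 psi 0.256 tcp [635.8 163.4 113. ] t 43.35
```

```bash
python3 -m pendant '[[-0.04,-0.04,0.8,-0.002],[0,0,0.8,0],[0,0,0.6,0],[0,0,0.3,0],[0,0,0,0],[0,0,0,0],[0,0,0,0]]'
python3 -c "
from h import *
go(635.4,163.7,85.8)"
```

```text
time: 44.05
tcp_pos: [634.9, 163.6, 86.7]
eef_rot: [3.116, 0.404, -0.0]
contact_force: [0.2, -0.1, -1.3]
grip_width: 70.1
grasp_force: 30.0
go cm [0.05 0.   0.09] rows>= 1.0 psi 0.2578 tcp [634.9 163.6  86.7] t 44.05
```

```bash
python3 -m pendant '[[0.05,0,0.05,0],[0,0,0.05,0],[0,0,0.05,0],[0,0,0,0],[0,0,0,0]]'
```

```text
time: 44.55
tcp_pos: [635.6, 163.7, 86.1]
eef_rot: [3.116, 0.404, 0.001]
contact_force: [-3.1, -0.6, 6.7]
grip_width: 69.7
grasp_force: 30.0
```

```bash
python3 -m pendant '[[0,0,0.05,0],[0,0,0,0],[0,0,0,0]]'
```

```text
time: 44.85
tcp_pos: [635.7, 163.8, 86.1]
eef_rot: [-3.115, -0.404, -0.002]
contact_force: [-4.5, -1.5, 10.3]
grip_width: 69.5
grasp_force: 30.0
```

Contact at the rim height (86.1), so it isn't nested. I'll release and look.

```bash
python3 -m pendant '[[0,0,-0.1,0],[0,0,0,0]]'
python3 -m pendant '[[0,0,0,0],[0,0,0,0],[0,0,0,0],[0,0,0,0],[0,0,0,0],[0,0,0,0],[0,0,-1,0],[0,0,-3,0],[0,0,-4,0],[0,0,-4,0],[-3,0,-4,0],[-4,0,-2,0],[-2,0,0,0],[0,0,0,0],[0,0,0,0],[0,0,0,0]]' 0
python3 - <<'E'
from h import *
o,im=snap('wrist','w_m.png');C=cam("wrist",o);x,y=proj(C,[[627,161,80]])[0].astype(int);print(x,y,psi(o))
y0=max(0,y-100);cv2.imwrite("pics/crop_m.png",cv2.resize(im[y0:y0+200,x-100:x+100],None,fx=3,fy=3,interpolation=cv2.INTER_CUBIC));print(x-100,y0)
snap('scene','scene_m.png');snap('top','top_m.png')
E
```

```text
time: 45.05
tcp_pos: [635.6, 163.8, 86.2]
eef_rot: [-3.115, -0.404, -0.001]
contact_force: [-1.9, 0.2, 4.8]
grip_width: 69.3
grasp_force: 30.0
time: 46.65
tcp_pos: [548.8, 140.9, 265.5]
eef_rot: [3.115, 0.404, -0.001]
contact_force: [0.1, -0.6, -0.6]
grip_width: 93.8
grasp_force: 0.0
280 107 0.2578031669318853
180 7
```

View pics/crop_m.png

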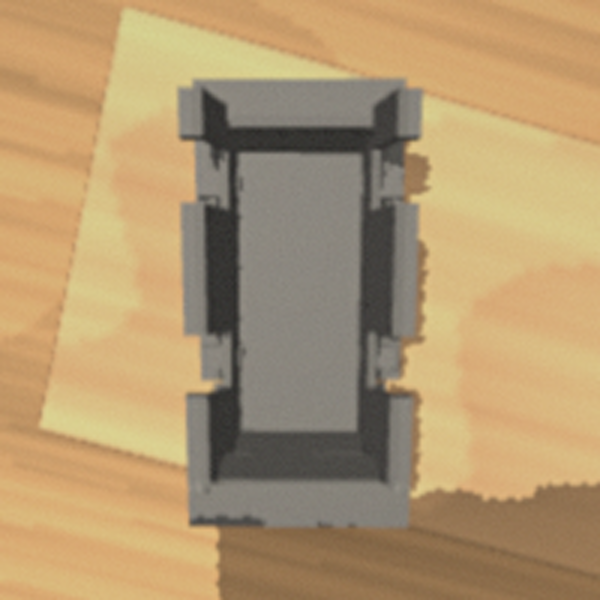

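The upper tote sits aligned on the lower one, low end up in the picture and opposite to the lower lip at (300,80). Now I'll measure both, then look at the scene view.

Run:
```python
from h import *
C,im=load("w_m.png")
L=[(180,88),(181,138),(182,204),(184,334),(188,395),(190,525)];Rr=[(422,88),(421,138),(418,204),(415,338),(412,395),(408,526)]
X=[58,45,27,-11,-29,-70]
px=np.array(L+Rr)/3+[180,7]-.3
Q=[(x,35) for x in X]+[(x,-35) for x in X]
s,r=fit(Q,ray(C,px,109));print("upper",s,r.round(1).tolist())
lip=ray(C,np.array([(193,80),(405,78)])/3+[180,7]-.3,59);print("lip meas",lip.round(1).tolist())
a=-2.88284;Rm=np.array([[np.cos(a),-np.sin(a)],[np.sin(a),np.cos(a)]])
print("lip expected",(np.array([(-70,-35),(-70,35)])@Rm.T+[627,161.5]).round(1).tolist())
im=cv2.imread("pics/scene_m.png");cv2.imwrite("pics/crop_s.png",cv2.resize(im[150:330,140:420],(784,504),interpolation=cv2.INTER_CUBIC))
```

```text
upper [6.27972230e+02 1.61684607e+02 2.54047350e-01] [[0.2, 0.6], [0.4, 0.6], [0.4, 0.4], [-0.4, -0.2], [-0.4, 0.6], [-0.5, 0.1], [0.1, -0.4], [0.3, -0.2], [0.3, -0.5], [0.4, 0.0], [-0.4, -0.6], [-0.3, -0.4]]
lip meas [[685.1, 213.0, 59.0], [703.4, 146.1, 59.0]]
lip expected [[685.7, 213.2], [703.6, 145.6]]
```

View pics/crop_s.png

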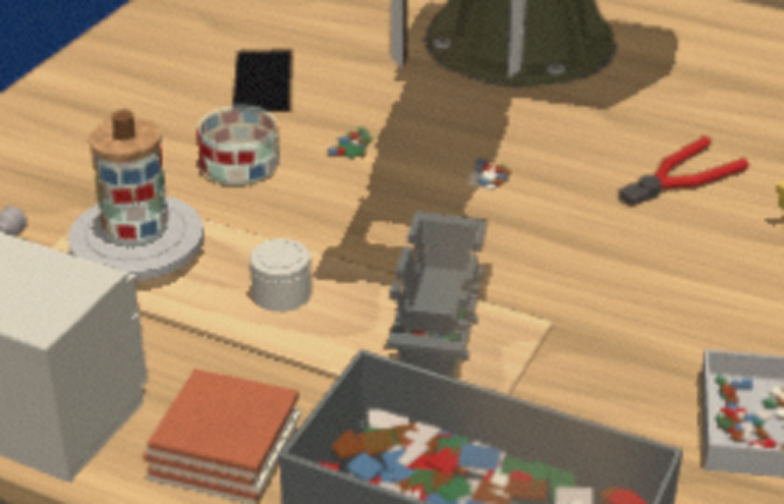

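The scene shows the capped jar on the turntable, the pot midway, and the totes stacked rim-high. The upper tote is within about 1 mm and 0.3° of square, and the filled tote has not moved.

```bash
python3 -c "
from bench import workorder
print(workorder.sign_off())"
```

```text
the job is handed in; nothing more can be done
None
```

I handed the job in at about 47 s of the 99 s allowed: the tall jar is upright and capped on the turntable, the pot is midway, and the empty tote stands turned end for end on the filled tote's rim. In the last pictures everything was within about 2 mm of its target, and the filled tote and short jar had not been disturbed.

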